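# Put the spring and plunger back on the cherry stoner

## Robot

A 6-joint arm with a two-finger parallel gripper is mounted at the origin on the work surface. World frame = base frame: x ahead of the robot, y to its left, z up, the work surface at z = 0. Lengths are in mm, angles in rad, forces in N, time in s.
With the tool pointing down it reaches from about 275 to 750 mm from the base axis. Payload 10.2 kg.
Tool frame: the origin (TCP) lies on the centre line of the jaws, within the pads' length; the fingertips stand 17 mm ahead of it and the grasp point (between the pads) lies 2 mm behind it; z points along the fingers, y is the line along which they close (so a half turn about z gives the same grasp; the last joint's range is limited). The gripper opens to 85 mm and grips with 20 to 120 N. Pads are 22 mm wide; open, the fingers measure 114 mm over their backs; the gripper's body (76 mm by 85 mm) begins 54 mm behind the grasp point. The pads swing forward as they close: fully open they stand 13 mm farther back than shut.
Start: joints at [-1.497, 0.313, 1.498, -0, 1.331, -0.223], TCP at [153.529, -502.056, 248.294] pointing down, gripper open.
Joint ranges: [-2.94, 2.94], [-0.97, 2.17], [0.19, 2.56], [-1.23, 4.37], [0.02, 3.11], [-2.88, 2.88]. Speed limits (rad/s): [2.39, 2.39, 3.01, 3.14, 3.14, 3.14].

## Interface

Orientations are given as a unit quaternion [w, x, y, z].
In Python, from rig import ctrl gives the robot as it stands. The module is installed in compiled form; this text tells all that it offers.
- The arm moves only by the shell command python3 -m jog 'ROWS' [FORCE]. ROWS is JSON, a list of rows, each an object with "delta_pos": the shift along the world's x, y, z in mm, a list of three; "angular": the turn, a rotation vector about the world's x, y, z in rad, a list of three; "fingers": the opening, from 0 (shut) to 1 (fully open). In form: [{"delta_pos": [tx, ty, tz], "angular": [rx, ry, rz], "fingers": fingers}, ...]. A call has 1 to 10 rows; each row is the pose to reach, as a shift and turn from the pose commanded when the call began; what a row does not reach only later rows make up. A row lasts 1/8 s, in which the tool goes at most 62.5 mm and 10.7 degrees, less where a joint would pass 70% of its speed; a pose out of reach is approached as far as the arm can. A call with a gripper value outside its range is refused whole. The fingers move at their own pace and stop on an object; FORCE is the grip in N (left out, the last holds). Time passes only in rows, so rows that repeat a pose let the fingers close. It gives the time, the measured TCP pose, the force, the opening and the grip force at its end, in the units of the state.
- ctrl.sense(): the state, without advancing time (a new reading comes with each control period).
- ctrl.capture(name): name is "scene" or "top"; returns a dict with "pixels" (384x512x3 uint8, blue, green, red), "fx", "fy", "cx", "cy" (pixels), "R" (3x3) and "t" (3): a world point X has camera coordinates R X + t. Camera axes: x right, y down, z forward; pixel columns grow to the right and rows downward; lengths in mm; the calibration is good to about 2 mm. A picture is of the moment at which its call begins. There is no depth.
- ctrl.finish_job(): hands the job in; it is judged then, once.
The state is a dict: "time_s": time; "joints": joint angles; "dq": joint speeds; "tau": joint torques, N m; "eef_pos": TCP position; "ee_rot": TCP orientation; "force": force on the tool from outside, world axes, zero at the start; "wrist_torque": the same for the moment, N m; "grip_width": opening from 0.0 (shut) to 1.0 (fully open); "grip_force": force on a finger pad.
Only numpy, scipy, OpenCV 4.12 (cv2) and the standard library are available. Lean on these libraries where they do the work, as an engineer would, in place of code of your own. Each camera call takes 0.05 s, during which the arm holds its last target. There are 200 camera calls.

## Task

The washed cherry stoner has to go back together. Take the coil spring standing on the cutting board and slip it over the upright guide on the stoner's arm until it sits squarely on the flange below, turning it a little rather than forcing it if the coils catch; then take the plunger out of the drainer and lower it point first through the spring and the guide until its button rests squarely on top of the spring. Leave the other things where they are.

Things in the scene. Friction and masses are not known exactly. Their poses are not given: they have to be found in the camera images.
- spring: Steel coil spring, 76 mm long, 30 mm outside and 24 mm inside diameter, 2.6 mm wire, open coils about 10 mm apart, both ends closed and flat, alike. Starts standing upright on the cutting board (board top 12 mm over the worktop). Origin: centre of its lower end, z up its axis. 45 g; too stiff to shorten noticeably in handling. May be gripped across the coils at any yaw.
- plunger: White cylindrical button, 36 mm in diameter, 35 mm tall, with a steel shaft 9 mm thick and 102 mm long pointing down from it, its last 16 mm tapering to a 4 mm point. 90 g. Starts hanging upright in one of the drainer's holes, button's flat underside on the drainer's plate. Origin: centre of the button's underside; z up the axis, the point at z = -102 mm.
- stoner: White table-top cherry stoner, fixed: clear container 150 x 132 mm, deck, column at its back (+x side), arm with a flange and upright guide over the deck, a cherry chute up to 65 mm high reaching 115 mm to -x. Nothing on it but the guide is higher than the flange. Origin: on the worktop, straight below the guide's axis.
- guide_seat (a point): Centre of the flat top of the flange (44 mm in diameter) on the stoner's arm, on the guide's axis, 114 mm over the worktop; z up. Mounted, the spring's lower end (its origin) is here, and its upper end and the plunger's origin are 76 mm above.
- guide_top (a point): Centre of the upper rim of the stoner's guide, 154 mm over the worktop: a white upright tube 40 mm high on the flange, 20 mm outside diameter, narrowing to 18 mm over the top 5 mm; its 13 mm bore, slightly flared at the mouth, runs 56 mm down through tube and flange into free air. z up.
- drainer: The drainer, fixed: a white box 176 x 72 mm and 120 mm high with a grey top plate with three 14 mm holes in a row along its x axis, at x = -52, 0 and 52 mm, through which utensils hang by their heads. Origin at the centre of its underside.
- board: White plastic cutting board, fixed, 300 x 220 x 12 mm, with two peeled carrots on it (25 mm thick). Origin at the centre of its underside.
- reamer: Bystander: a wooden lemon reamer hanging in the drainer, ribbed cone-shaped head 35 mm in diameter and 44 mm tall above the plate. Origin at the underside of its head.
- muddler: Bystander: a steel muddler hanging in the drainer, a 32 mm disc with a short stem and a 22 mm ball, 43 mm tall above the plate. Origin at the underside of its disc.
- almond_jar: Bystander: amber glass jar with a lid, 72 mm in diameter, 95 mm tall, standing on the worktop. Origin at the centre of its underside.
- spice_tin: Bystander: small tin, 50 mm in diameter, 85 mm tall, standing on the worktop. Origin at the centre of its underside.
- spoon: Bystander: spoon 190 mm long lying on the worktop beyond the drainer, on the robot's right. Origin near its middle.
- nut_jar: Bystander: brown jar with a lid, 76 mm in diameter, 120 mm tall, behind the stoner. Origin at the centre of its underside.
- rice_jar: Bystander: glass jar with a lid, 90 mm in diameter, 110 mm tall, behind the stoner. Origin at the centre of its underside.
Mind the look-alikes: they are no part of the job. Leave any purple look-alike of the plunger alone.

How it is judged (in metres and radians):
On the way, in this order (a step that is already met when the one before it is completed fails the run):
1. the spring is over the guide and sits squarely on the flange (horizontal distance between spring and guide_seat below 0.005 m and z of spring in the frame of guide_seat between -0.004 and 0.004 m and angle between spring's own z axis and vertical below 0.08 rad), for 0.2 s.
2. the plunger is through spring and guide and its button rests on the spring (horizontal distance between plunger and guide_seat below 0.006 m and z of plunger in the frame of guide_seat between 0.071 and 0.081 m and angle between plunger's own z axis and vertical below 0.1 rad), for 0.2 s.
At the end, for the whole second after the job is handed in: Spring over the guide, its lower end on the flange (height within 4 mm, 5 mm of the axis, tilt under 4.5 degrees); plunger through both, its button's underside 71 to 81 mm above the flange, within 6 mm of the axis, tilt under 5.7 degrees; both at rest and released (all of step 1 and all of step 2 and linear speed of each of spring, plunger below 0.02 m/s); the robot touches nothing.
It fails at once if the spring is forced onto the stoner (more than 40 N) (contact force between spring and stoner above 40 N).
It fails at once if another thing is moved by more than 30 mm (distance of any of reamer, muddler, almond_jar, spice_tin, spoon, nut_jar, rice_jar from where it was at the start of the episode above 0.03 m).
It also fails if it takes over 58 s, if anything falls off the work surface, if the arm or the gripper's body presses on something with over 40 N, if the wrist force passes 120 N, or if a joint passes its speed limit or range.

## Working session

There is one attempt and no reset: what is moved stays moved. The work goes in short steps, Python scripts to look and compute and a shell command to move; the robot and the scene stay as the last step left them, time stands still between calls to the robot, and variables do not carry over. Pictures are saved under pics/ and viewed, at most 10 in all, crops included, and the job is handed in when it is done.

```bash
mkdir -p pics; cat > h.py <<'E'
import numpy as np, cv2, json
from rig import ctrl
def cap(n,f=None):
    c=ctrl.capture(n)
    c['R']=np.array(c['R']);c['t']=np.array(c['t']);c['pixels']=np.array(c['pixels'])
    if f: cv2.imwrite('pics/'+f,c['pixels'])
    return c
def ray(c,u,v):
    d=c['R'].T@np.array([(u-c['cx'])/c['fx'],(v-c['cy'])/c['fy'],1.]); return -c['R'].T@c['t'],d
def onz(c,u,v,z):
    o,d=ray(c,u,v); return o+d*(z-o[2])/d[2]
def proj(c,X):
    p=c['R']@np.array(X,float)+c['t']; return c['fx']*p[0]/p[2]+c['cx'],c['fy']*p[1]/p[2]+c['cy']
def tri(c1,p1,c2,p2):
    o1,d1=ray(c1,*p1);o2,d2=ray(c2,*p2)
    s=np.linalg.lstsq(np.c_[d1,-d2],o2-o1,rcond=None)[0]
    a,b=o1+d1*s[0],o2+d2*s[1]; return (a+b)/2,np.linalg.norm(a-b)
E
python3 - <<'E'
from h import *
for n in('scene','top'):
    c=cap(n,n+'0.png'); print(n,c['fx'],c['cx'],c['cy'],-c['R'].T@c['t'],c['R'].round(3).tolist())
print(ctrl.sense())
E
```

```text
scene 491.46719444237715 257.4467053723174 199.3561575531103 [1279.45185437   78.82766648 1138.58590113] [[-0.139, 0.99, -0.005], [0.815, 0.112, -0.568], [-0.562, -0.083, -0.823]]
top 360.7868650496329 256.52662635798254 197.43739706829535 [ 402.57726565  -49.00511406 1273.3229952 ] [[-0.007, -1.0, -0.012], [-0.985, 0.009, -0.171], [0.171, 0.01, -0.985]]
{'time_s': 0.1, 'joints': array([-1.49739810e+00,  3.13399369e-01,  1.49837099e+00, -2.49207244e-06,
        1.33099714e+00, -2.23374415e-01]), 'dq': array([ 0.00015825, -0.00194868, -0.00199866, -0.00124914, -0.00042525,
       -0.00049972]), 'tau': array([ 3.15260797e-03, -4.12898827e+01, -2.60143089e+01, -2.21617233e-04,
        2.97292398e-03,  1.20682952e-06]), 'eef_pos': array([ 153.51321546, -501.8313597 ,  247.78584973]), 'ee_rot': array([-5.85862406e-04,  9.89010721e-01,  1.47842646e-01,  4.28016213e-05]), 'force': array([-0.2290069 ,  0.01786522,  0.22089882]), 'wrist_torque': array([-0.03238007, -0.00549709, -0.02662599]), 'grip_force': 0.0, 'grip_width': 0.9996880823681464}
```

View pics/scene0.png

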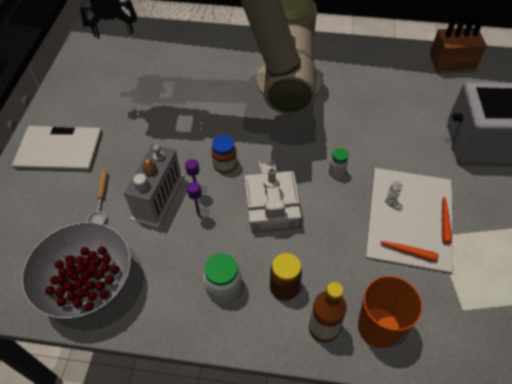

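View pics/top0.png

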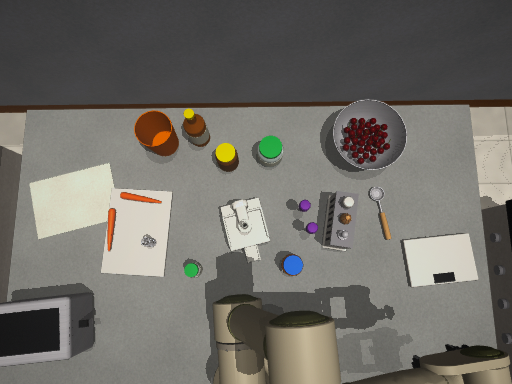

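Scene: spring at about (394,193), stoner guide near (271,178), plunger's white button at (140,180). Top: spring (149,241), guide near (242,225), button (348,202). I'll enlarge these in one montage.

```bash
python3 - <<'E'
import cv2,numpy as np
s=cv2.imread('pics/scene0.png');t=cv2.imread('pics/top0.png')
def cr(i,u,v,w=44): return cv2.resize(i[v-w//2-4:v+w//2+4,u-w//2:u+w//2],(264,300),interpolation=cv2.INTER_CUBIC)
def c2(i,u0,v0,w,h): return cv2.resize(i[v0:v0+h,u0:u0+w],(264,290),interpolation=cv2.INTER_CUBIC)
r1=np.hstack([c2(s,372,170,44,48),c2(s,242,150,62,68),c2(s,120,140,62,68)])
r2=np.hstack([c2(t,127,217,44,48),c2(t,215,190,62,68),c2(t,318,188,62,68)])
cv2.imwrite('pics/m0.png',np.clip(np.vstack([r1,r2])*1.3,0,255).astype('uint8'))
E
```

```text
(no output)
```

View pics/m0.png

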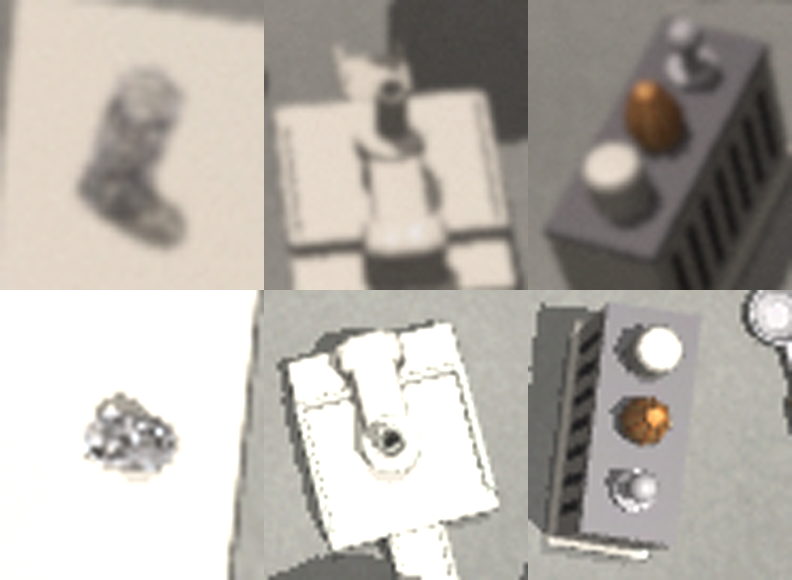

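Montage: guide bore in scene about (271.4,170.7), top about (244,224.5); button top centre in scene (139.3,178.3), top (348.8,201.4); spring's upper end in scene (396.6,183.7), lower end (389.6,201), with a cast shadow to the lower right.

```bash
python3 - <<'E'
from h import *
s=cap('scene');t=cap('top')
for n,a,b,z in(('guide',(271.4,170.7),(244,224.5),154),('button',(139.3,178.3),(348.8,201.4),155),('springtop',(396.6,183.7),(147,240),88)):
    print(n,onz(s,*a,z).round(1),onz(t,*b,z).round(1),[x.round(1) for x in tri(s,a,t,b)])
print('springbot',onz(s,389.6,201,12))
# button by colour mask in top
for nm,c,(u,v) in(('s',s,(139,178)),('t',t,(349,201))):
    g=cv2.cvtColor(c['pixels'],cv2.COLOR_BGR2GRAY)[v-14:v+15,u-14:u+15]
    m=(g>(150 if nm=='s' else 225)).astype('uint8'); print(nm,g.max())
    n,l,st,ce=cv2.connectedComponentsWithStats(m); i=1+st[1:,4].argmax(); print(st[i],ce[i]+[u-14,v-14])
# spring: dark on white board
g=cv2.cvtColor(t['pixels'],cv2.COLOR_BGR2GRAY)[225:257,135:165]
m=(g<235).astype('uint8');n,l,st,ce=cv2.connectedComponentsWithStats(m);print(st[1:]+[135,225,0,0,0],ce[1:]+[135,225])
# predictions
p=onz(s,396.6,183.7,88)
print([proj(t,[p[0],p[1],z]) for z in(12,88)],[proj(s,[p[0],p[1],z]) for z in(12,88)])
E
```

```text
guide [514.2   2.4 154. ] [511.6   2.3 154. ] [array([511.9,   2.3, 151.1]), np.float64(0.2)]
button [ 583.8 -323.1  155. ] [ 581.3 -326.1  155. ] [array([ 581.5, -325.7,  151.7]), np.float64(2.4)]
springtop [461.2 331.6  88. ] [469.7 323.6  88. ] [array([469. , 325.3,  96.2]), np.float64(8.3)]
springbot [465.08122447 329.43899676  12.        ]
s 173
[ 9 11 11  8 67] [138.71641791 178.37313433]
t 221Traceback (most recent call last):
  File "<stdin>", line 10, in <module>
ValueError: attempt to get argmax of an empty sequence
```

```bash
python3 -m jog '[{"delta_pos":[310,832,0],"angular":[0,0,0],"fingers":0.7},{"delta_pos":[310,832,0],"angular":[0,0,0],"fingers":0.7},{"delta_pos":[310,832,0],"angular":[0,0,0],"fingers":0.7},{"delta_pos":[310,832,0],"angular":[0,0,0],"fingers":0.7},{"delta_pos":[310,832,0],"angular":[0,0,0],"fingers":0.7},{"delta_pos":[310,832,0],"angular":[0,0,0],"fingers":0.7},{"delta_pos":[310,832,0],"angular":[0,0,0],"fingers":0.7},{"delta_pos":[310,832,0],"angular":[0,0,0],"fingers":0.7},{"delta_pos":[310,832,0],"angular":[0,0,0],"fingers":0.7},{"delta_pos":[310,832,0],"angular":[0,0,0],"fingers":0.7}]' 20 ; python3 -m jog '[{"delta_pos":[0,0,0],"angular":[0,0,0],"fingers":0.7}]'; python3 -c "
from h import *
print(ctrl.sense()['joints'].round(2))"
```

```text
time_s: 1.45
eef_pos: [372.1, 85.8, 248.5]
ee_rot: [0.0, 0.989, 0.148, 0.0]
force: [0.7, -2.0, 0.5]
grip_width: 0.702
grip_force: 0.0
time_s: 1.58
eef_pos: [371.7, 87.2, 248.0]
ee_rot: [-0.0, 0.988, 0.152, -0.0]
force: [-0.1, 0.1, -0.1]
grip_width: 0.703
grip_force: 0.0
[-0.08 -0.01  1.88  0.    1.27  1.19]
```

```bash
python3 -m jog '[{"delta_pos":[92,243,0],"angular":[0,0,0],"fingers":0.7},{"delta_pos":[92,243,0],"angular":[0,0,0],"fingers":0.7},{"delta_pos":[92,243,0],"angular":[0,0,0],"fingers":0.7},{"delta_pos":[92,243,0],"angular":[0,0,0],"fingers":0.7},{"delta_pos":[92,243,0],"angular":[0,0,0],"fingers":0.7},{"delta_pos":[92,243,-60],"angular":[0,0,0],"fingers":0.7},{"delta_pos":[92,243,-120],"angular":[0,0,0],"fingers":0.7},{"delta_pos":[92,243,-120],"angular":[0,0,0],"fingers":0.7},{"delta_pos":[92,243,-120],"angular":[0,0,0],"fingers":0.7}]'; python3 -c "
from h import *
s=cap('scene');t=cap('top')
p=ctrl.sense()['eef_pos'];print(p,ctrl.sense()['joints'].round(2))
q=lambda c,X:[int(round(a)) for a in proj(c,X)]
A=[]
for c,X in((s,[463,330,60]),(t,[463,330,60])):
    u,v=q(c,X);im=c['pixels'][v-33:v+33,u-40:u+40];print(u,v);A.append(cv2.resize(im,(400,330),interpolation=cv2.INTER_CUBIC))
cv2.imwrite('pics/m1.png',np.hstack(A))
"
```

```text
time_s: 2.7
eef_pos: [465.1, 326.2, 131.0]
ee_rot: [-0.0, 0.989, 0.147, 0.002]
force: [-0.4, 0.0, 0.6]
grip_width: 0.699
grip_force: 0.0
[465.10308576 326.65940307 131.2264099 ] [ 0.41  0.52  1.52 -0.    1.1   1.68]
394 190
148 242
```

View pics/m1.png

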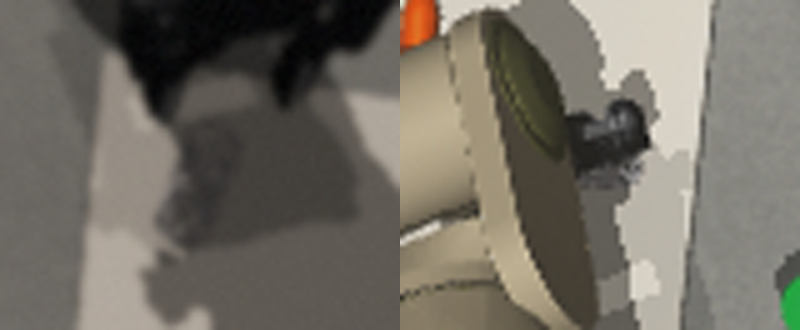

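The scene crop shows the spring between the fingertips (left tip (361+33,181), right (411,178)). Go down, squeeze lightly, open, turn 90°, squeeze again.

```bash
python3 -m jog '[{"delta_pos":[0,0,-30],"angular":[0,0,0],"fingers":0.7},{"delta_pos":[0,0,-58],"angular":[0,0,0],"fingers":0.7},{"delta_pos":[0,0,-58],"angular":[0,0,0],"fingers":0.7},{"delta_pos":[0,0,-58],"angular":[0,0,0],"fingers":0.5},{"delta_pos":[0,0,-58],"angular":[0,0,0],"fingers":0.4},{"delta_pos":[0,0,-58],"angular":[0,0,0],"fingers":0.36},{"delta_pos":[0,0,-58],"angular":[0,0,0],"fingers":0.34},{"delta_pos":[0,0,-58],"angular":[0,0,0],"fingers":0.34}]' 20
```

```text
time_s: 3.8
eef_pos: [464.0, 326.9, 70.9]
ee_rot: [-0.0, 0.989, 0.148, 0.001]
force: [0.4, 2.7, 4.6]
grip_width: 0.34
grip_force: 6.5
```

```bash
python3 -m jog '[{"delta_pos":[0,0,0],"angular":[0,0,0],"fingers":0.6},{"delta_pos":[0,0,0],"angular":[0,0,0.17],"fingers":0.6},{"delta_pos":[0,0,0],"angular":[0,0,0.35],"fingers":0.6},{"delta_pos":[0,0,0],"angular":[0,0,0.52],"fingers":0.6},{"delta_pos":[0,0,0],"angular":[0,0,0.7],"fingers":0.6},{"delta_pos":[0,0,0],"angular":[0,0,0.87],"fingers":0.6},{"delta_pos":[0,0,0],"angular":[0,0,1.05],"fingers":0.6},{"delta_pos":[0,0,0],"angular":[0,0,1.22],"fingers":0.6},{"delta_pos":[0,0,0],"angular":[0,0,1.4],"fingers":0.6},{"delta_pos":[0,0,0],"angular":[0,0,1.57],"fingers":0.6}]'; python3 -m jog '[{"delta_pos":[0,0,0],"angular":[0,0,0],"fingers":0.6},{"delta_pos":[0,0,0],"angular":[0,0,0],"fingers":0.45},{"delta_pos":[0,0,0],"angular":[0,0,0],"fingers":0.4},{"delta_pos":[0,0,0],"angular":[0,0,0],"fingers":0.36},{"delta_pos":[0,0,0],"angular":[0,0,0],"fingers":0.3},{"delta_pos":[0,0,0],"angular":[0,0,0],"fingers":0.2},{"delta_pos":[0,0,0],"angular":[0,0,0],"fingers":0.2},{"delta_pos":[0,0,0],"angular":[0,0,0],"fingers":0.2}]' 30;  python3 -c "
from h import *
print(ctrl.sense()['joints'].round(2))"
```

```text
time_s: 5.05
eef_pos: [463.5, 326.4, 69.9]
ee_rot: [-0.0, 0.593, 0.805, -0.001]
force: [0.5, -0.0, 0.4]
grip_width: 0.598
grip_force: 0.0
time_s: 6.05
eef_pos: [463.7, 326.6, 70.3]
ee_rot: [-0.0, 0.595, 0.804, -0.0]
force: [-0.2, 0.4, 0.2]
grip_width: 0.333
grip_force: 29.5
[0.41 0.6  1.57 0.   0.98 0.11]
```

```bash
python3 -m jog '[{"delta_pos":[0,0,25],"angular":[0,0,0],"fingers":0.2},{"delta_pos":[0,0,80],"angular":[0,0,0],"fingers":0.2},{"delta_pos":[0,0,130],"angular":[0,0,0],"fingers":0.2},{"delta_pos":[0,0,170],"angular":[0,0,0],"fingers":0.2},{"delta_pos":[0,0,170],"angular":[0,0,0],"fingers":0.2}]'; python3 -m jog '[{"delta_pos":[8,-50,0],"angular":[0,0,0],"fingers":0.2},{"delta_pos":[16,-100,0],"angular":[0,0,0],"fingers":0.2},{"delta_pos":[24,-150,0],"angular":[0,0,0],"fingers":0.2},{"delta_pos":[32,-205,0],"angular":[0,0,0],"fingers":0.2},{"delta_pos":[40,-255,0],"angular":[0,0,0],"fingers":0.2},{"delta_pos":[46,-300,0],"angular":[0,0,0],"fingers":0.2},{"delta_pos":[49,-324,0],"angular":[0,0,0],"fingers":0.2},{"delta_pos":[49,-324,0],"angular":[0,0,0],"fingers":0.2},{"delta_pos":[49,-324,0],"angular":[0,0,0],"fingers":0.2},{"delta_pos":[49,-324,0],"angular":[0,0,0],"fingers":0.2}]'; python3 -c "
from h import *
s=cap('scene');t=cap('top')
print(ctrl.sense()['eef_pos'],ctrl.sense()['joints'].round(2))
A=[]
for c,X in((s,[512,2,185]),(t,[512,2,185])):
    u,v=[int(round(a)) for a in proj(c,X)];im=c['pixels'][v-33:v+33,u-40:u+40];print(u,v);A.append(cv2.resize(im,(400,330),interpolation=cv2.INTER_CUBIC))
cv2.imwrite('pics/m2.png',np.clip(np.hstack(A)*1.3,0,255).astype('uint8'))
"
```

```text
time_s: 6.68
eef_pos: [464.6, 327.0, 243.2]
ee_rot: [0.001, 0.595, 0.804, 0.003]
force: [-0.1, -0.0, -1.0]
grip_width: 0.329
grip_force: 29.7
time_s: 7.92
eef_pos: [512.6, 3.6, 240.0]
ee_rot: [-0.0, 0.595, 0.804, -0.0]
force: [-0.1, -1.3, -0.4]
grip_width: 0.33
grip_force: 29.7
[512.63820073   3.37255766 240.21288308] [-0.22  0.29  1.55  0.    1.3  -0.52]
272 162
244 223
```

View pics/m2.png

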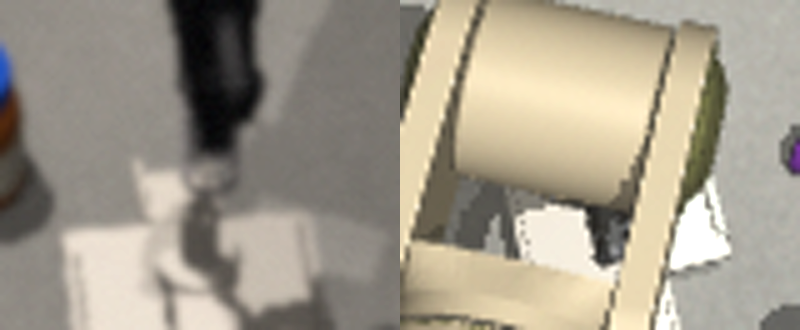

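Spring's lower end in the scene view is at about (274,167), the shaded guide below at about (272,173) — maybe 2–4 mm off in y. Lower to just above the rim and look closely.

```bash
python3 -m jog '[{"delta_pos":[0,-2,-10],"angular":[0,0,0],"fingers":0.2},{"delta_pos":[0,-2,-20],"angular":[0,0,0],"fingers":0.2},{"delta_pos":[0,-2,-20],"angular":[0,0,0],"fingers":0.2},{"delta_pos":[0,-2,-20],"angular":[0,0,0],"fingers":0.2}]'; python3 -c "
from h import *
s=cap('scene');p=ctrl.sense()['eef_pos'];print(p)
for z in(114,154,p[2]-58.3,p[2]-20):print(z,np.round(proj(s,[p[0],p[1],z]),1))
im=s['pixels'][140:200,232:312];cv2.imwrite('pics/m3.png',cv2.resize(np.clip(im*1.5,0,255).astype('uint8'),(800,600),interpolation=cv2.INTER_CUBIC))
"
```

```text
time_s: 8.52
eef_pos: [512.8, 0.6, 220.4]
ee_rot: [0.0, 0.595, 0.804, 0.0]
force: [0.1, -0.1, -0.1]
grip_width: 0.326
grip_force: 29.7
[512.87197288   0.58289087 220.49641428]
114 [270.5 179.7]
154 [270.8 170.2]
162.1964142798247 [270.8 168.2]
200.49641427982468 [271.1 158.6]
```

View pics/m3.png

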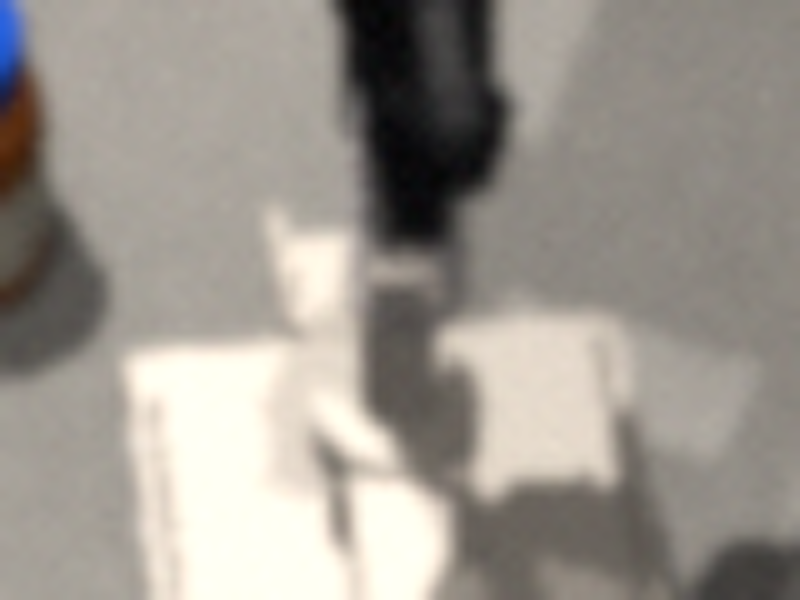

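In the scene view the spring's end is centred at about u=272.7 and the shaded guide at 271.5, so the spring is ~3 mm too far to +y. Shift -y and lower gently.

```bash
python3 -m jog '[{"delta_pos":[0,-2.5,0],"angular":[0,0,0],"fingers":0.2},{"delta_pos":[0,-2.5,-3],"angular":[0,0,0],"fingers":0.2},{"delta_pos":[0,-2.5,-6],"angular":[0,0,0],"fingers":0.2},{"delta_pos":[0,-2.5,-9],"angular":[0,0,0],"fingers":0.2},{"delta_pos":[0,-2.5,-11],"angular":[0,0,0],"fingers":0.2},{"delta_pos":[0,-2.5,-11],"angular":[0,0,0],"fingers":0.2}]'
```

```text
time_s: 9.32
eef_pos: [512.7, -1.9, 209.1]
ee_rot: [-0.0, 0.595, 0.804, -0.0]
force: [0.3, 0.2, -0.9]
grip_width: 0.335
grip_force: 29.7
```

```bash
python3 -m jog '[{"delta_pos":[0,0,-2],"angular":[0,0,0],"fingers":0.2},{"delta_pos":[0,0,-3],"angular":[0,0,0],"fingers":0.2},{"delta_pos":[0,0,-3],"angular":[0,0,0],"fingers":0.2}]'
```

```text
time_s: 9.7
eef_pos: [512.7, -1.9, 206.2]
ee_rot: [-0.0, 0.595, 0.804, -0.0]
force: [-0.1, 0.7, -0.0]
grip_width: 0.334
grip_force: 29.7
```

```bash
python3 -m jog '[{"delta_pos":[0,0,-3],"angular":[0,0,0],"fingers":0.2},{"delta_pos":[0,0,-6],"angular":[0,0,0],"fingers":0.2},{"delta_pos":[0,0,-8],"angular":[0,0,0],"fingers":0.2},{"delta_pos":[0,0,-8],"angular":[0,0,0],"fingers":0.2}]'
```

```text
time_s: 10.2
eef_pos: [512.7, -1.9, 198.1]
ee_rot: [-0.0, 0.595, 0.804, -0.0]
force: [-0.0, -0.3, -0.5]
grip_width: 0.329
grip_force: 29.7
```

```bash
python3 -m jog '[{"delta_pos":[0,0,-4],"angular":[0,0,0],"fingers":0.2},{"delta_pos":[0,0,-8],"angular":[0,0,0],"fingers":0.2},{"delta_pos":[0,0,-10],"angular":[0,0,0],"fingers":0.2},{"delta_pos":[0,0,-10],"angular":[0,0,0],"fingers":0.2}]'
```

```text
time_s: 10.7
eef_pos: [512.7, -1.9, 188.1]
ee_rot: [-0.0, 0.595, 0.804, -0.0]
force: [0.1, 1.0, -0.1]
grip_width: 0.333
grip_force: 29.7
```

```bash
python3 -m jog '[{"delta_pos":[0,0,-4],"angular":[0,0,0],"fingers":0.2},{"delta_pos":[0,0,-8],"angular":[0,0,0],"fingers":0.2},{"delta_pos":[0,0,-11],"angular":[0,0,0],"fingers":0.2},{"delta_pos":[0,0,-11],"angular":[0,0,0],"fingers":0.2}]'
```

```text
time_s: 11.2
eef_pos: [512.6, -1.9, 177.0]
ee_rot: [-0.0, 0.595, 0.804, -0.0]
force: [0.1, 0.4, -1.3]
grip_width: 0.327
grip_force: 29.7
```

```bash
python3 -m jog '[{"delta_pos":[0,0,-2],"angular":[0,0,0],"fingers":0.2},{"delta_pos":[0,0,-4],"angular":[0,0,0],"fingers":0.2},{"delta_pos":[0,0,-4.5],"angular":[0,0,0],"fingers":0.2},{"delta_pos":[0,0,-4.5],"angular":[0,0,0],"fingers":0.2}]'
```

```text
time_s: 11.7
eef_pos: [512.7, -1.9, 172.8]
ee_rot: [-0.0, 0.595, 0.804, -0.0]
force: [-0.9, 0.4, -0.4]
grip_width: 0.332
grip_force: 29.7
```

```bash
python3 -m jog '[{"delta_pos":[0,0,-0.5],"angular":[0,0,0],"fingers":0.2},{"delta_pos":[0,0,-1],"angular":[0,0,0],"fingers":0.2},{"delta_pos":[0,0,-1],"angular":[0,0,0],"fingers":0.2}]'
```

```text
time_s: 12.08
eef_pos: [512.9, -1.9, 172.2]
ee_rot: [0.0, 0.595, 0.804, 0.0]
force: [-0.2, 0.4, 4.0]
grip_width: 0.328
grip_force: 29.6
```

```bash
python3 -m jog '[{"delta_pos":[0,0,0],"angular":[0,0,0],"fingers":0.4},{"delta_pos":[0,0,0],"angular":[0,0,0],"fingers":0.5},{"delta_pos":[0,0,0],"angular":[0,0,0],"fingers":0.6},{"delta_pos":[0,0,0],"angular":[0,0,0],"fingers":0.6},{"delta_pos":[0,0,30],"angular":[0,0,0],"fingers":0.6},{"delta_pos":[0,0,80],"angular":[0,0,0],"fingers":0.6},{"delta_pos":[0,0,100],"angular":[0,0,0],"fingers":0.6},{"delta_pos":[0,-60,100],"angular":[0,0,0],"fingers":0.6},{"delta_pos":[0,-120,100],"angular":[0,0,0],"fingers":0.6},{"delta_pos":[0,-160,100],"angular":[0,0,0],"fingers":0.6}]'; python3 -c "
from h import *
s=cap('scene');t=cap('top');print(ctrl.sense()['eef_pos'],ctrl.sense()['joints'].round(2))
A=[]
for c,X in((s,[512,0,150]),(t,[512,0,150])):
    u,v=[int(round(a)) for a in proj(c,X)];im=c['pixels'][v-33:v+33,u-40:u+40];print(u,v);A.append(cv2.resize(im,(400,330),interpolation=cv2.INTER_CUBIC))
cv2.imwrite('pics/m4.png',np.clip(np.hstack(A)*1.2,0,255).astype('uint8'))
"
```

```text
time_s: 13.32
eef_pos: [512.4, -164.2, 271.7]
ee_rot: [0.0, 0.596, 0.803, -0.0]
force: [0.0, 0.6, -0.5]
grip_width: 0.599
grip_force: 0.0
[ 512.3918676  -165.21453591  271.30468084] [-0.53  0.33  1.42 -0.    1.4  -0.82]
271 171
245 224
```

View pics/m4.png

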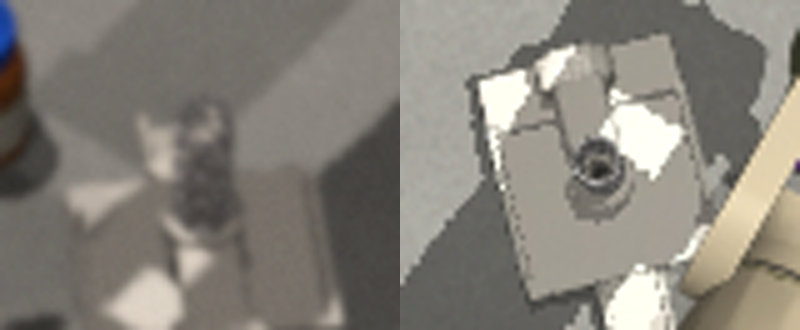

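The spring stands upright around the guide on the flange (scene (272,171), top ring at (245,224)). Next the plunger: turn so the jaws close across the drainer's row, and hover.

```bash
python3 -m jog '[{"delta_pos":[15,-40,0],"angular":[0,0,0.17],"fingers":0.7},{"delta_pos":[30,-80,0],"angular":[0,0,0.34],"fingers":0.7},{"delta_pos":[45,-120,0],"angular":[0,0,0.51],"fingers":0.7},{"delta_pos":[60,-150,0],"angular":[0,0,0.68],"fingers":0.7},{"delta_pos":[70,-165,0],"angular":[0,0,0.85],"fingers":0.7},{"delta_pos":[70,-165,0],"angular":[0,0,1.02],"fingers":0.7},{"delta_pos":[70,-165,-30],"angular":[0,0,1.13],"fingers":0.7},{"delta_pos":[70,-165,-60],"angular":[0,0,1.13],"fingers":0.7},{"delta_pos":[70,-165,-80],"angular":[0,0,1.13],"fingers":0.7},{"delta_pos":[70,-165,-80],"angular":[0,0,1.13],"fingers":0.7}]'; python3 -c "
from h import *
s=cap('scene');t=cap('top');p=ctrl.sense()['eef_pos'];print(p,ctrl.sense()['joints'].round(2))
print(np.round(proj(s,[p[0],p[1],155]),1),np.round(proj(s,[p[0],p[1],p[2]-17]),1))
im=s['pixels'][136:196,105:185];cv2.imwrite('pics/m5.png',cv2.resize(np.clip(im*1.3,0,255).astype('uint8'),(800,600),interpolation=cv2.INTER_CUBIC))
"
```

```text
time_s: 14.68
eef_pos: [582.6, -325.8, 190.4]
ee_rot: [-0.001, 0.072, 0.997, 0.001]
force: [-0.3, -0.0, -0.0]
grip_width: 0.699
grip_force: 0.0
[ 583.17300502 -326.61032287  192.77041188] [-0.69  0.68  1.08  0.    1.38 -2.11]
[138.  177.9] [136.3 172.9]
```

View pics/m5.png

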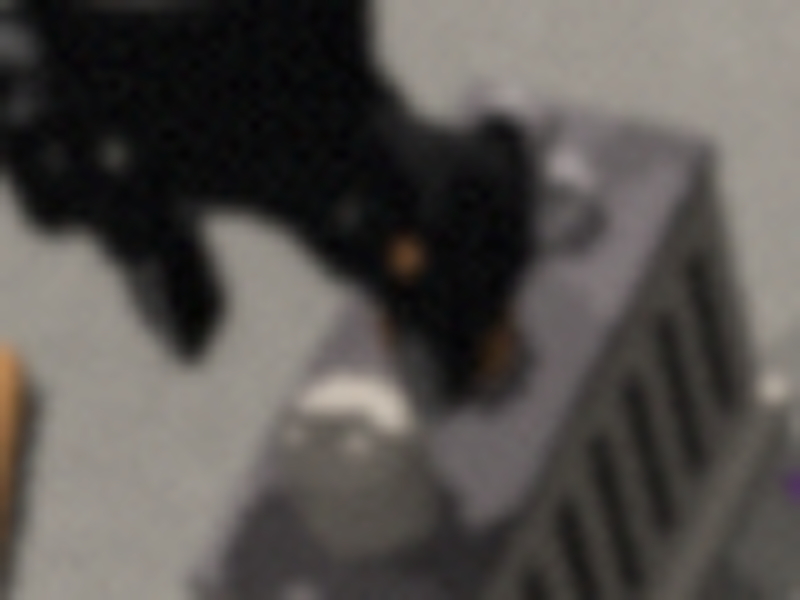

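Fingertips at about (123.5,171) and (149.5,175.5) straddle the button (139.5,178); midpoint agrees with the calibration. Shift +y slightly and descend.

```bash
python3 -m jog '[{"delta_pos":[0,2,0],"angular":[0,0,0],"fingers":0.7},{"delta_pos":[0,2,-20],"angular":[0,0,0],"fingers":0.7},{"delta_pos":[0,2,-40],"angular":[0,0,0],"fingers":0.7},{"delta_pos":[0,2,-47],"angular":[0,0,0],"fingers":0.7},{"delta_pos":[0,2,-47],"angular":[0,0,0],"fingers":0.6},{"delta_pos":[0,2,-47],"angular":[0,0,0],"fingers":0.52},{"delta_pos":[0,2,-47],"angular":[0,0,0],"fingers":0.46},{"delta_pos":[0,2,-47],"angular":[0,0,0],"fingers":0.43},{"delta_pos":[0,2,-47],"angular":[0,0,0],"fingers":0.41},{"delta_pos":[0,2,-47],"angular":[0,0,0],"fingers":0.41}]' 30
```

```text
time_s: 16.02
eef_pos: [582.9, -325.1, 145.4]
ee_rot: [0.0, 0.072, 0.997, -0.0]
force: [-1.1, -0.9, 4.3]
grip_width: 0.413
grip_force: 14.6
```

```bash
python3 -m jog '[{"delta_pos":[0,0,0],"angular":[0,0,0],"fingers":0.3},{"delta_pos":[0,0,0],"angular":[0,0,0],"fingers":0.3},{"delta_pos":[0,0,20],"angular":[0,0,0],"fingers":0.3},{"delta_pos":[0,0,60],"angular":[0,0,0],"fingers":0.3},{"delta_pos":[0,0,100],"angular":[0,0,0],"fingers":0.3},{"delta_pos":[0,0,140],"angular":[0,0,0],"fingers":0.3},{"delta_pos":[0,0,170],"angular":[0,0,0],"fingers":0.3},{"delta_pos":[0,0,185],"angular":[0,0,0],"fingers":0.3},{"delta_pos":[0,0,185],"angular":[0,0,0],"fingers":0.3}]' 45; python3 -m jog '[{"delta_pos":[-10,50,0],"angular":[0,0,0],"fingers":0.3},{"delta_pos":[-20,100,0],"angular":[0,0,0],"fingers":0.3},{"delta_pos":[-30,150,0],"angular":[0,0,0],"fingers":0.3},{"delta_pos":[-45,200,0],"angular":[0,0,0],"fingers":0.3},{"delta_pos":[-60,250,0],"angular":[0,0,0],"fingers":0.3},{"delta_pos":[-70,300,0],"angular":[0,0,0],"fingers":0.3},{"delta_pos":[-70,324,0],"angular":[0,0,0],"fingers":0.3},{"delta_pos":[-70,324,0],"angular":[0,0,0],"fingers":0.3},{"delta_pos":[-70,324,0],"angular":[0,0,0],"fingers":0.3},{"delta_pos":[-70,324,0],"angular":[0,0,0],"fingers":0.3}]'; python3 -c "
from h import *
s=cap('scene');t=cap('top');p=ctrl.sense()['eef_pos'];print(p,ctrl.sense()['joints'].round(2))
for z in(p[2]-25.4,p[2]-127.4,190,114):print(np.round(z),np.round(proj(s,[p[0],p[1],z]),1))
print(onz(t,244.6,223.6,190))
im=s['pixels'][125:200,220:320];cv2.imwrite('pics/m6.png',cv2.resize(np.clip(im*1.5,0,255).astype('uint8'),(800,600),interpolation=cv2.INTER_CUBIC))
"
```

```text
time_s: 17.15
eef_pos: [582.9, -324.9, 330.1]
ee_rot: [0.0, 0.072, 0.997, -0.0]
force: [0.2, -1.0, -1.6]
grip_width: 0.399
grip_force: 45.2
time_s: 18.4
eef_pos: [512.8, -1.8, 329.3]
ee_rot: [-0.0, 0.073, 0.997, -0.0]
force: [-0.1, 0.2, -2.0]
grip_width: 0.399
grip_force: 45.2
[512.78916577  -1.60939996 329.52674531] [-0.23  0.24  1.38 -0.    1.52 -1.66]
304.0 [271.  129.6]
202.0 [270.2 158. ]
190 [270.1 161.1]
114 [269.7 179.6]
[510.79895759  -1.20752854 190.        ]
```

View pics/m6.png

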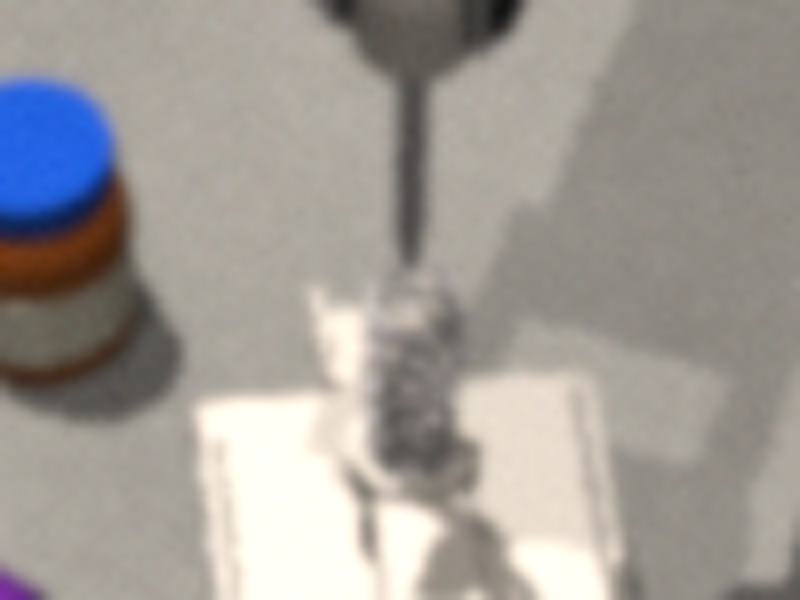

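Shaft hangs vertical, tip at (270.7,157.7), right above the spring's mouth (~(271.3,161)); move +1 mm in y and lower.

```bash
python3 -m jog '[{"delta_pos":[0,1,-10],"angular":[0,0,0],"fingers":0.3},{"delta_pos":[0,1,-20],"angular":[0,0,0],"fingers":0.3},{"delta_pos":[0,1,-30],"angular":[0,0,0],"fingers":0.3},{"delta_pos":[0,1,-42],"angular":[0,0,0],"fingers":0.3},{"delta_pos":[0,1,-42],"angular":[0,0,0],"fingers":0.3}]'; python3 -m jog '[{"delta_pos":[0,0,-4],"angular":[0,0,0],"fingers":0.3},{"delta_pos":[0,0,-8],"angular":[0,0,0],"fingers":0.3},{"delta_pos":[0,0,-8],"angular":[0,0,0],"fingers":0.3},{"delta_pos":[0,0,-8],"angular":[0,0,0],"fingers":0.3}]'
```

```text
time_s: 19.12
eef_pos: [512.4, 0.2, 286.7]
ee_rot: [-0.001, 0.072, 0.997, 0.0]
force: [-1.2, -0.9, -0.7]
grip_width: 0.401
grip_force: 45.2
time_s: 19.62
eef_pos: [512.8, 0.1, 279.9]
ee_rot: [0.0, 0.072, 0.997, -0.0]
force: [-0.7, 0.0, -1.2]
grip_width: 0.401
grip_force: 45.2
```

```bash
python3 -m jog '[{"delta_pos":[0,0,-3],"angular":[0,0,0],"fingers":0.3},{"delta_pos":[0,0,-6],"angular":[0,0,0],"fingers":0.3},{"delta_pos":[0,0,-6],"angular":[0,0,0],"fingers":0.3}]'; python3 -m jog '[{"delta_pos":[0,0,-3],"angular":[0,0,0],"fingers":0.3},{"delta_pos":[0,0,-6],"angular":[0,0,0],"fingers":0.3},{"delta_pos":[0,0,-6],"angular":[0,0,0],"fingers":0.3}]'
```

```text
time_s: 20.0
eef_pos: [512.6, 0.1, 273.5]
ee_rot: [-0.0, 0.072, 0.997, 0.0]
force: [-0.4, 0.4, -0.9]
grip_width: 0.396
grip_force: 45.2
time_s: 20.38
eef_pos: [512.6, 0.2, 267.5]
ee_rot: [-0.0, 0.072, 0.997, 0.0]
force: [0.0, 0.6, -1.6]
grip_width: 0.402
grip_force: 45.2
```

```bash
python3 -m jog '[{"delta_pos":[0,0,-4],"angular":[0,0,0],"fingers":0.3},{"delta_pos":[0,0,-8],"angular":[0,0,0],"fingers":0.3},{"delta_pos":[0,0,-12],"angular":[0,0,0],"fingers":0.3},{"delta_pos":[0,0,-16],"angular":[0,0,0],"fingers":0.3},{"delta_pos":[0,0,-16],"angular":[0,0,0],"fingers":0.3}]'; python3 -m jog '[{"delta_pos":[0,0,-5],"angular":[0,0,0],"fingers":0.3},{"delta_pos":[0,0,-10],"angular":[0,0,0],"fingers":0.3},{"delta_pos":[0,0,-15],"angular":[0,0,0],"fingers":0.3},{"delta_pos":[0,0,-15],"angular":[0,0,0],"fingers":0.3}]'
```

```text
time_s: 21.0
eef_pos: [512.6, 0.1, 251.5]
ee_rot: [-0.0, 0.072, 0.997, 0.0]
force: [-0.8, -0.4, -0.0]
grip_width: 0.397
grip_force: 45.2
time_s: 21.5
eef_pos: [512.6, 0.2, 236.3]
ee_rot: [-0.0, 0.072, 0.997, 0.0]
force: [-0.1, 0.8, -2.2]
grip_width: 0.404
grip_force: 45.2
```

```bash
python3 -m jog '[{"delta_pos":[0,0,-5],"angular":[0,0,0],"fingers":0.3},{"delta_pos":[0,0,-10],"angular":[0,0,0],"fingers":0.3},{"delta_pos":[0,0,-15],"angular":[0,0,0],"fingers":0.3},{"delta_pos":[0,0,-18],"angular":[0,0,0],"fingers":0.3},{"delta_pos":[0,0,-18],"angular":[0,0,0],"fingers":0.3}]'; python3 -m jog '[{"delta_pos":[0,0,-1],"angular":[0,0,0],"fingers":0.3},{"delta_pos":[0,0,-2],"angular":[0,0,0],"fingers":0.3},{"delta_pos":[0,0,-2],"angular":[0,0,0],"fingers":0.3}]'
```

```text
time_s: 22.12
eef_pos: [512.7, 0.1, 218.6]
ee_rot: [-0.0, 0.072, 0.997, 0.0]
force: [-0.1, -0.5, -1.0]
grip_width: 0.399
grip_force: 45.2
time_s: 22.5
eef_pos: [512.7, 0.1, 216.8]
ee_rot: [-0.0, 0.072, 0.997, -0.0]
force: [0.4, -0.9, -1.6]
grip_width: 0.405
grip_force: 45.2
```

```bash
python3 -m jog '[{"delta_pos":[0,0,-0.5],"angular":[0,0,0],"fingers":0.3},{"delta_pos":[0,0,-1],"angular":[0,0,0],"fingers":0.3},{"delta_pos":[0,0,-1],"angular":[0,0,0],"fingers":0.3}]'; python3 -m jog '[{"delta_pos":[0,0,-0.5],"angular":[0,0,0],"fingers":0.3},{"delta_pos":[0,0,-1],"angular":[0,0,0],"fingers":0.3},{"delta_pos":[0,0,-1],"angular":[0,0,0],"fingers":0.3}]'
```

```text
time_s: 22.88
eef_pos: [512.7, 0.1, 215.8]
ee_rot: [-0.0, 0.072, 0.997, -0.0]
force: [0.4, 0.6, -0.7]
grip_width: 0.402
grip_force: 45.2
time_s: 23.25
eef_pos: [513.0, 0.0, 215.4]
ee_rot: [0.001, 0.072, 0.997, -0.0]
force: [0.1, -0.4, 5.7]
grip_width: 0.4
grip_force: 45.8
```

Contact at the expected height (215.4). Release, retreat and check.

```bash
python3 -m jog '[{"delta_pos":[0,0,0.5],"angular":[0,0,0],"fingers":0.42},{"delta_pos":[0,0,0.5],"angular":[0,0,0],"fingers":0.46},{"delta_pos":[0,0,0.5],"angular":[0,0,0],"fingers":0.55},{"delta_pos":[0,0,0.5],"angular":[0,0,0],"fingers":0.7},{"delta_pos":[0,0,0.5],"angular":[0,0,0],"fingers":0.7},{"delta_pos":[0,0,20],"angular":[0,0,0],"fingers":0.7},{"delta_pos":[0,0,60],"angular":[0,0,0],"fingers":0.7},{"delta_pos":[0,0,100],"angular":[0,0,0],"fingers":0.7},{"delta_pos":[0,-60,100],"angular":[0,0,0],"fingers":0.7},{"delta_pos":[0,-120,100],"angular":[0,0,0],"fingers":0.7}]' 20; python3 -m jog '[{"delta_pos":[0,-40,0],"angular":[0,0,0],"fingers":0.7},{"delta_pos":[0,-40,0],"angular":[0,0,0],"fingers":0.7},{"delta_pos":[0,-40,0],"angular":[0,0,0],"fingers":0.7},{"delta_pos":[0,-40,0],"angular":[0,0,0],"fingers":0.7}]'; python3 -c "
from h import *
s=cap('scene');t=cap('top')
for z in(114,190,225):print(z,np.round(proj(s,[512.8,-.5,z]),1),np.round(proj(t,[512.8,-.5,z]),1))
A=[]
for c in(s,t):
    u,v=[int(round(a)) for a in proj(c,[512.8,-.5,170])];print(u,v);A.append(cv2.resize(c['pixels'][v-33:v+33,u-40:u+40],(400,330),interpolation=cv2.INTER_CUBIC))
cv2.imwrite('pics/m7.png',np.clip(np.hstack(A)*1.2,0,255).astype('uint8'))
"
```

```text
time_s: 24.5
eef_pos: [512.7, -121.0, 315.3]
ee_rot: [0.001, 0.071, 0.997, -0.0]
force: [0.8, 0.1, 0.6]
grip_width: 0.704
grip_force: 0.0
time_s: 25.0
eef_pos: [512.9, -158.8, 315.0]
ee_rot: [0.0, 0.072, 0.997, -0.0]
force: [-0.5, -0.0, -0.5]
grip_width: 0.694
grip_force: 0.0
114 [270.1 179.6] [245.4 225.3]
190 [270.6 161.2] [244.4 222.9]
225 [270.8 152. ] [243.8 221.7]
270 166
245 224
```

View pics/m7.png

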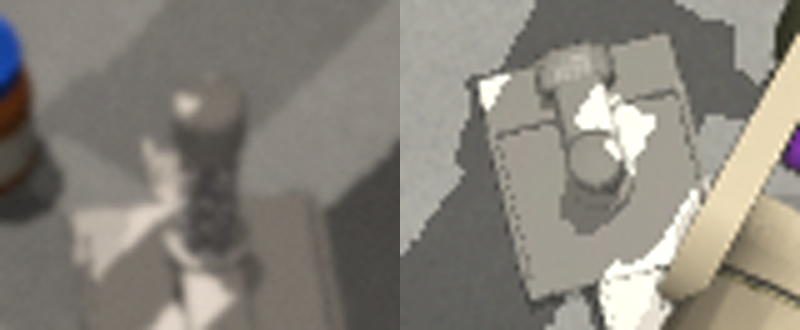

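The button sits upright and centred on the spring (scene (271.5,153), top (243.8,223)), with the gripper well clear; both match the projected seat. I'm handing in.

```bash
python3 -c "
from h import *
print(ctrl.finish_job())"
```

```text
the job is handed in; nothing more can be done
None
```

The spring is seated on the flange, the plunger is through it and the guide with its button resting squarely on top, and the job was handed in at about 25 s; the hand-in returned no verdict.

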